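# Put a washed centrifuge bottle and a gel plate up to dry

## Task

Put the washed things up to dry: turn the white bottle from the wire cradle mouth down over the slimmer of the two drying pegs, lowered until its rim sits on the foot of the stand, and stand the white plate from the sloped stand upright on edge in any free slot of the slotted rack, fully down and roughly centred along the slot. Lower both into place rather than dropping them, let go, and leave everything else where it is.

Things in the scene. Friction and masses are not known exactly. Their poses are not given: they have to be found in the camera images.
- bottle: Rigid white plastic bottle, open mouth, 125 mm long, 120 g. Origin: centre of its base's underside; z runs from base to mouth. Body 56 mm diameter for z 0-94, shoulder 94-106, neck 44 mm outside for z 106-125, walls 4 mm (mouth 36 mm inside), floor 5 mm. Starts lying in the cradle, mouth 20 degrees below level, roughly to -y; axis 76 mm above the table at mid length; sides free for fingers.
- bottle_mouth (a point): Centre of the bottle's mouth, in the plane of its rim (z = 125 mm in the bottle's frame); its axes are those of the bottle.
- cradle: Fixed steel wire cradle that the bottle lies in: two wires of 8 mm diameter under the bottle, 36 mm apart, and a cross wire just beyond the mouth that stops it sliding; foot plate 165 x 52 mm. The origin is on the table under the middle of the bottle, x points along the bottle, level, to the mouth's side.
- peg_slim: Fixed grey drying stand with the slim peg: round foot 96 mm in diameter, 10 mm high, with four radial ribs whose tops are 16 mm above the table and reach 41 mm from the axis; upright peg 22 mm in diameter, domed tip 96 mm above the table. Origin: on the table on the peg's axis; z up. The bottle is home when its rim stands on the ribs.
- peg_slim_seat (a point): Point on the slim peg's axis at the height of the rib tops (16 mm above the table), where the centre of the bottle's mouth comes when it is home.
- peg_stout: The other fixed drying stand, alike but with a peg 50 mm in diameter, too thick for the bottle. The two stands may change places. Origin: on the table, on the axis.
- plate: Rigid white gel-casting plate, 120 x 90 x 6 mm, 80 g. Origin at its centre, x normal to its face, y along the 90 mm side, z along the 120 mm side (towards its upper edge at the start). It starts leaning 30 degrees from upright on the sloped stand, upper 90 mm edge roughly to the robot's left (+y); its upper 50 mm overhang the supports and are free on both faces.
- easel: Fixed aluminium sloped stand that the plate leans on: foot 100 x 76 mm, two 68 mm long bars under the plate's lower face, a ledge under its lower edge. Origin on the table at the middle of the foot, x points level, away from the side to which the plate leans (so roughly to -y), z up.
- rack: Fixed grey slotted rack: board 116 x 100 mm, top 12 mm above the table; 7 rows of tabs 4 mm thick, tops at 62 mm. Origin on the table under its middle, z up. Slots run along y, between the rows: 6, each 14 mm wide, at x = -45, -27, -9, 9, 27, 45 mm. The one at -45 (rightmost) is taken by the other plate. A plate home on its 90 mm edge has its centre 72 mm above the table.
- dry_plate: A second plate of the same size, already standing in the rack's rightmost slot (x = -45 mm in the rack's frame); to be left there. Origin at its centre, axes as those of the plate.
- reagent: Amber reagent bottle with a blue cap, 64 mm in diameter, 140 mm high, upright, loose; to be left alone. Origin: centre of its underside.
- tipbox: Closed pipette tip box, blue with a grey lid, 87 x 122 x 63 mm, loose; to be left alone. Origin: centre of its underside.
Things that resemble listed ones, but are neither listed nor needed, are in the scene too. What is shaped like the bottle but green or pink is not meant.

How it is judged (in metres and radians):
At the end, for the whole second after the job is handed in: Bottle mouth down on the slim peg: tilt under 8 degrees, mouth within 13 mm of the axis, rim within 6 mm of the rib tops. Plate on edge in a free slot: centre at most 6 mm above home, within 14 degrees of upright, 17 of the slot line, 30 mm of its middle. Both released, at rest (horizontal distance between bottle_mouth and peg_slim_seat below 0.013 m and z of bottle_mouth in the frame of peg_slim_seat between -0.006 and 0.006 m and angle between bottle's own z axis and vertical above 3 rad and linear speed of bottle below 0.02 m/s and x of plate in the frame of rack between -0.038 and 0.056 m and y of plate in the frame of rack between -0.03 and 0.03 m and z of plate in the frame of rack between 0.04 and 0.078 m and angle between plate's own x axis and vertical between 1.3208 and 1.8208 rad and angle between the x axis of plate and the x axis of rack, either way round below 0.3 rad and linear speed of plate below 0.1 m/s); the robot touches nothing.
It fails at once if the bottle is dropped (falls free, faster than 0.7 m/s) (linear speed of bottle above 0.7 m/s and not (contact force between the fingers and bottle above 0.05 N)).
It fails at once if the plate is dropped (falls free, faster than 0.7 m/s) (linear speed of plate above 0.7 m/s and not (contact force between the fingers and plate above 0.05 N)).
It fails at once if the reagent bottle, the tip box or the other plate is shifted by more than 25 mm (distance of any of reagent, tipbox, dry_plate from where it was at the start of the episode above 0.025 m).
It also fails if it takes over 58 s, if anything falls off the work surface, if the arm or the gripper's body presses on something with over 40 N, if the wrist force passes 120 N, or if a joint passes its speed limit or range.

## Robot

A 6-joint arm with a two-finger parallel gripper is mounted at the origin on the work surface. World frame = base frame: x ahead of the robot, y to its left, z up, the work surface at z = 0. Lengths are in m, angles in degrees, forces in N, time in s.
With the tool pointing down it reaches from about 0.4 to 0.825 m from the base axis. Payload 7 kg.
Tool frame: the origin (TCP) lies midway between the tips of the shut fingers; the grasp point (between the pads) lies 19 mm behind it; z points along the fingers, y is the line along which they close (so a half turn about z gives the same grasp; the last joint's range is limited). The gripper opens to 88 mm and grips with 3 to 60 N. Pads are 19 mm wide; open, the fingers measure 130 mm over their backs; the gripper's body (78 mm by 193 mm) begins 47 mm behind the grasp point.
Start: joints at [-58.551, 20.546, 0.682, 0, -70.136, -16.507], TCP at [0.174, -0.652, 0.227] pointing down, gripper open.
Joint ranges: [-176.03, 176.03], [-82.01, 121.73], [-58.28, 71.71], [-173.87, 95.51], [-174.79, -0.11], [-173.66, 173.66]. Speed limits (degrees/s): [136.94, 136.94, 172.46, 180, 180, 180].

## Interface

Orientations are given as a 3x3 rotation matrix whose columns are the frame's x, y, z axes.
In Python, from rig import robot gives the robot as it stands. Calls block until the motion is done:
- robot.goto(position, orientation): joint-space move of the TCP to a pose.
- robot.servo_line(position, ori=None, speed=0.15): straight line of the TCP; ori=None keeps the orientation; speed is the mean speed in m/s.
- robot.movej(angles): joint-space move.
- robot.move_gripper(opening): opening from 0.0 (shut) to 1.0 (fully open); the grip force is fixed at half the most; returns when the fingers have stopped.
- robot.dwell(seconds).
- robot.ik(position, orientation): joint angles nearest the present ones, or None.
- robot.grab_frame(name): name is "side" or "top"; returns (picture, depth): 480x640x3 uint8, red, green, blue; 480x640 float32, m along the optical axis (not along the pixel's ray), 0 where there is no reading.
- robot.camera_info(name): a dict with "vfov" (degrees; the focal length in pixels is half the picture's height over the tangent of half this angle, whatever the lens; pixels are square), "cx", "cy" (the principal point, pixels), "view" (4x4, takes a point from world to camera coordinates). Camera axes: x right, y down, z forward; pixel columns grow to the right and rows downward; lengths in m; the calibration is good to about 2 mm. A picture is of the moment at which its call begins. camera_info takes no time and is no camera call.
A pose or a line that the arm cannot do raises robot.Unreachable and nothing moves.
- robot.job_done(): hands the job in; it is judged then, once.
Readings, each from a call of its own:
- robot.read_t(): time.
- robot.read_qpos(): joint angles.
- robot.read_qvel(): joint speeds.
- robot.read_effort(): joint torques, N m.
- robot.read_position(): TCP position.
- robot.read_tcp_rot(): TCP orientation.
- robot.read_force(): force on the tool from outside, world axes, zero at the start.
- robot.read_ft_torque(): the same for the moment, N m.
- robot.read_grip_width(): opening from 0.0 (shut) to 1.0 (fully open).
- robot.read_finger_force(): force on a finger pad.
Only numpy, scipy, OpenCV 4.12 (cv2) and the standard library are available. Lean on these libraries where they do the work, as an engineer would, in place of code of your own. Each camera call takes 0.05 s, during which the arm holds its last target. There are 200 camera calls.

## Working session

There is one attempt and no reset: what is moved stays moved. The work goes in short steps, each a Python script; the robot and the scene stay as the last script left them, time stands still between calls to the robot, and variables do not carry over. Pictures are saved under pics/ and viewed, at most 10 in all, crops included, and the job is handed in when it is done.

```bash
mkdir -p pics; ls
cat > h.py <<'E'
import numpy as np, cv2
from rig import robot
def K(n):
    c=robot.camera_info(n); f=240/np.tan(np.radians(c["vfov"])/2); return f,c["cx"],c["cy"],np.array(c["view"])
def cloud(n,d):
    f,cx,cy,V=K(n); v,u=np.mgrid[:480,:640]
    P=np.stack([(u-cx)/f*d,(v-cy)/f*d,d],-1)
    return np.where((d>0)[...,None],(P-V[:3,3])@V[:3,:3],np.nan)   # world
def snap(n,tag):
    p,d=robot.grab_frame(n); cv2.imwrite(f"pics/{tag}.png",p[...,::-1]); np.savez(f"pics/{tag}.npz",p=p,d=d,P=cloud(n,d)); return p,d,cloud(n,d)
E
python3 - <<'E'
from h import *
for n in("top","side"):
    p,d,P=snap(n,n+"0"); print(n,robot.camera_info(n),(d>0).mean())
print(robot.read_t())
E
```

```text
pics
top {'vfov': 48.880454626843175, 'cx': 323.0606575259781, 'cy': 228.57132388129972, 'view': array([[-0.02139379, -0.99973854,  0.00807189,  0.06345721],
       [-0.98332146,  0.01958254, -0.1808188 ,  0.45092631],
       [ 0.18061345, -0.01180566, -0.9834833 ,  1.35041279],
       [ 0.        ,  0.        ,  0.        ,  1.        ]])} 0.995927734375
side {'vfov': 56.4378281402045, 'cx': 314.2922014639876, 'cy': 243.28624560680709, 'view': array([[-0.94809872, -0.31786407, -0.00844091,  0.45127314],
       [-0.17967292,  0.55743761, -0.81054361,  0.12712505],
       [ 0.26234797, -0.76695876, -0.58561745,  1.01380885],
       [ 0.        ,  0.        ,  0.        ,  1.        ]])} 0.9960221354166666
0.1
```

View pics/top0.png

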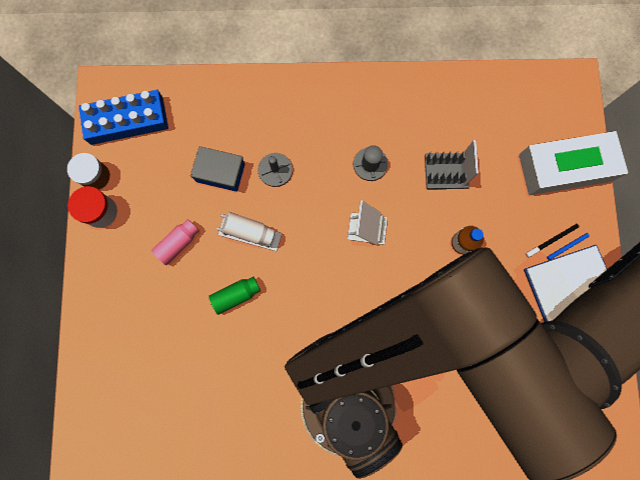

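View pics/side0.png

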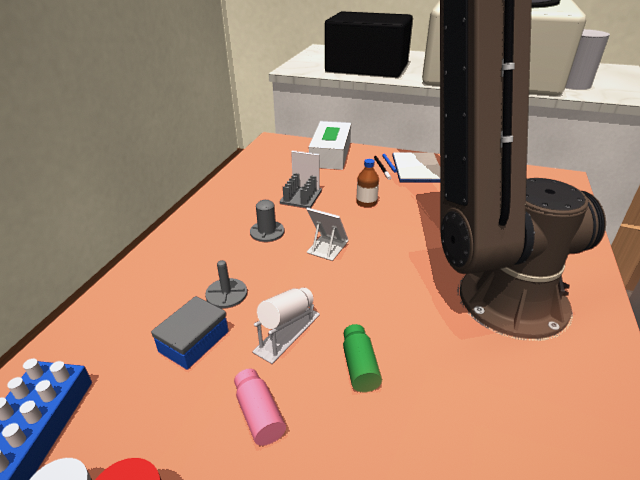

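The top view shows these things (pixels): white bottle in the cradle (250,231), mouth towards (278,238); slim peg (275,168); stout peg (371,162); plate on the easel (372,222); rack (448,170), with the dry plate at (475,160).

Things that could be confused:
- **Bottle:** the white one (250,231), not pink (176,242), green (235,295), or the white jar lid (85,168).
- **Peg:** (275,168) is slim, (371,162) is stout.
- **Plate:** (372,222) on the easel, not the dry one at (475,160), nor the notebook (567,280).

```bash
cat > m.py <<'E'
from h import *
T=np.load("pics/top0.npz");S=np.load("pics/side0.npz")
def pts(Z,u0,u1,v0,v1,zmin,zmax=.3,white=None):
    P=Z["P"][v0:v1,u0:u1].reshape(-1,3);c=Z["p"][v0:v1,u0:u1].reshape(-1,3).astype(int)
    k=(P[:,2]>zmin)&(P[:,2]<zmax)
    if white: k&=(c.min(1)>white)&(np.ptp(c,1)<40)
    return P[k]
def s(n,A): print(n,len(A),"med",np.median(A,0).round(4),"lo",np.percentile(A,1,0).round(4),"hi",np.percentile(A,99,0).round(4))
s("table T",pts(T,290,340,180,280,-.02,.02)); s("table S",pts(S,360,420,260,310,-.02,.02))
for n,Z,bx in(("T",T,(205,295,200,260)),("S",S,(245,325,280,365))):
    s("bottle"+n,pts(Z,*bx,.055))
for n,Z,a,b in(("T",T,(250,300,140,195),(345,395,135,190)),("S",S,(200,250,250,312),(243,292,195,245))):
    s("slim>40 "+n,pts(Z,*a,.04)); s("slimfoot "+n,pts(Z,*a,.006,.03))
    s("stout>40 "+n,pts(Z,*b,.04)); s("stoutfoot "+n,pts(Z,*b,.006,.03))
for n,Z,a in(("T",T,(340,395,195,250)),("S",S,(300,352,200,262))):
    A=pts(Z,*a,.075); s("plate"+n,A); c=A.mean(0);w,V=np.linalg.eigh(np.cov((A-c).T)); print(c,np.sqrt(w),"\n",V.T)
for n,Z,a in(("T",T,(415,490,130,195)),("S",S,(275,328,148,212))):
    s("rack all"+n,pts(Z,*a,.006,.2)); s("rack tabs"+n,pts(Z,*a,.052,.0635));s("dry"+n,pts(Z,*a,.075,.15))
a=cv2.resize(cv2.imread("pics/top0.png")[130:260,200:500],None,fx=2.6,fy=2.6,interpolation=cv2.INTER_CUBIC)
b=cv2.resize(cv2.imread("pics/side0.png")[140:370,195:360],None,fx=1,fy=1); 
cv2.imwrite("pics/crop1.png",a)
E
python3 m.py
```

```text
table T 4981 med [0.4573 0.0769 0.0005] lo [ 0.3248  0.01   -0.0064] hi [0.5948 0.1432 0.0074]
table S 2988 med [ 0.2763  0.0346 -0.0009] lo [ 0.2049 -0.0698 -0.004 ] hi [0.355  0.1275 0.0019]
bottleT 1076 med [0.4445 0.2485 0.0973] lo [0.4136 0.1857 0.0656] hi [0.4858 0.3184 0.124 ]
bottleS 1636 med [0.444  0.288  0.0922] lo [0.4145 0.1934 0.0564] hi [0.4894 0.3237 0.1209]
slim>40 T 95 med [0.6218 0.1805 0.0882] lo [0.6158 0.1715 0.042 ] hi [0.635  0.1914 0.0999]
slimfoot T 808 med [0.6216 0.1777 0.0106] lo [0.5779 0.13   0.0062] hi [0.6942 0.2378 0.0208]
stout>40 T 377 med [ 0.631  -0.0789  0.0925] lo [ 0.6139 -0.1032  0.0419] hi [ 0.6612 -0.0565  0.1003]
stoutfoot T 587 med [ 0.6227 -0.0703  0.0107] lo [ 0.5773 -0.1441  0.0061] hi [ 0.7156 -0.02    0.0268]
slim>40 S 415 med [0.6202 0.1961 0.0625] lo [0.5736 0.1795 0.0417] hi [0.636  0.3042 0.095 ]
slimfoot S 848 med [0.6215 0.1944 0.0095] lo [0.5828 0.1413 0.0064] hi [0.6732 0.2309 0.0268]
stout>40 S 429 med [ 0.6327 -0.0613  0.0767] lo [ 0.6156 -0.092   0.041 ] hi [ 0.6617 -0.0514  0.0962]
stoutfoot S 516 med [ 0.6333 -0.0638  0.
[... 553 characters left out ...]
59 -0.4692277 ]
 [ 0.04687886  0.46743271  0.88278482]
 [-0.98958295  0.14215924 -0.02272282]]
rack allT 1966 med [ 0.6137 -0.305   0.019 ] lo [ 0.5632 -0.3919  0.0062] hi [ 0.7135 -0.227   0.1344]
rack tabsT 197 med [ 0.6181 -0.2909  0.0588] lo [ 0.5738 -0.3352  0.0522] hi [ 0.6561 -0.2347  0.0633]
dryT 306 med [ 0.6114 -0.333   0.1136] lo [ 0.57   -0.3387  0.0762] hi [ 0.6582 -0.3306  0.1385]
rack allS 1914 med [ 0.6139 -0.326   0.0548] lo [ 0.4985 -0.5043  0.0071] hi [ 0.6599 -0.0379  0.1306]
rack tabsS 361 med [ 0.6158 -0.3047  0.0575] lo [ 0.5735 -0.5038  0.0521] hi [ 0.6595 -0.2297  0.0632]
dryS 527 med [ 0.611  -0.3302  0.107 ] lo [ 0.4826 -0.3369  0.0752] hi [ 0.6593 -0.0339  0.132 ]
```

View pics/crop1.png

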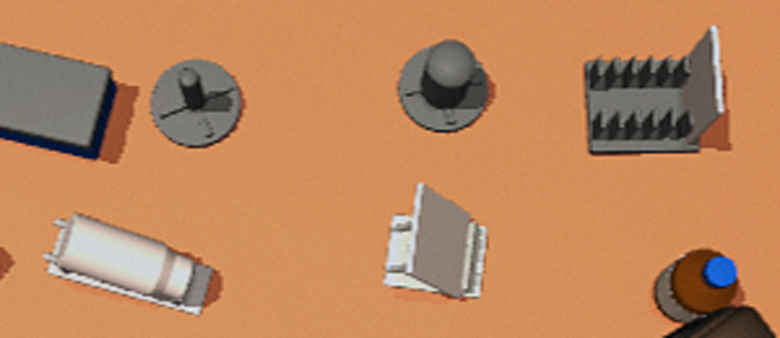

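```bash
cat > m2.py <<'E'
from m import *
from scipy.optimize import least_squares
def ray(n,uv,z):
    f,cx,cy,V=K(n);R=V[:3,:3];o=-R.T@V[:3,3];uv=np.atleast_2d(uv)
    d=np.c_[(uv[:,0]-cx)/f,(uv[:,1]-cy)/f,np.ones(len(uv))]@R
    return o+d*((z-o[2])/d[:,2])[:,None]
print("======")
def grey(Z,u0,u1,v0,v1):
    c=Z["p"][v0:v1,u0:u1].astype(int);m=((np.ptp(c,-1)<28)&(c.max(-1)<190)).astype(np.uint8)
    _,l,st,_=cv2.connectedComponentsWithStats(m);m=l==1+st[1:,4].argmax();v,u=np.nonzero(m);return np.c_[u+u0,v+v0]
for nm,bt,bs in(("slim",(253,300,145,195),(200,250,255,312)),("stout",(345,395,135,190),(243,292,195,245))):
  for n,Z,b in(("top",T,bt),("side",S,bs)):
    uv=grey(Z,*b);d=Z["P"][uv[:,1],uv[:,0]]
    W=ray(n,uv,.010); W=W[(d[:,2]<.024)]
    h=cv2.convexHull(W[:,:2].astype(np.float32)); c,r=cv2.minEnclosingCircle(h); e=cv2.fitEllipse(h)
    H=d[(d[:,2]>.035)&(d[:,2]<.085)&(np.abs(d[:,:2]-np.array(c)).max(1)<.04)]
    r0=.011 if nm=="slim" else .025
    q=least_squares(lambda q:np.hypot(*(H[:,:2]-q).T)-r0,c,loss="soft_l1",f_scale=.001).x if len(H)>5 else None
    print(nm,n,"foot",np.round(c,4),round(r,4),np.round(e[0],4),np.round(e[1],4),"peg",q)
# bottle
A=[]
for Z,b in((T,(205,295,200,260)),(S,(245,325,280,365))): A.append(pts(Z,*b,.055,white=110))
def fit(B):
    def f(q):
        d=np.array([np.cos(q[2])*np.cos(q[3]),np.sin(q[2])*np.cos(q[3]),-np.sin(q[3])]);v=B-np.array([q[0],q[1],q[4]])
        return np.linalg.norm(np.cross(v,d),axis=1)-.028
    return least_squares(f,[.45,.25,np.radians(-105),np.radians(20),.076],loss="soft_l1",f_scale=.0015)
for nm,B in(("T",A[0]),("S",A[1]),("TS",np.vstack(A))):
    for it in range(3):
        B0=B if it==0 else B[(t>lo)&(t<lo+.085)]
        q=fit(B0).x;d=np.array([np.cos(q[2])*np.cos(q[3]),np.sin(q[2])*np.cos(q[3]),-np.sin(q[3])]);t=(B-[q[0],q[1],q[4]])@d;lo=np.percentile(t,.7)
    o=np.array([q[0],q[1],q[4]])
    print("bottle",nm,"yaw",np.degrees(q[2]),"tilt",np.degrees(q[3]),"base",o+d*lo,"end",o+d*np.percentile(t,99.5),"len",np.percentile(t,99.5)-lo,"mid",o+d*(lo+.0625))
# plate: face-plane, edges by in-plane rect
for n,Z,a in(("T",T,(340,395,195,250)),("S",S,(300,352,200,262))):
    Q=pts(Z,*a,.06);c=Q.mean(0)
    for _ in range(4):
        w,V=np.linalg.eigh(np.cov((Q-c).T));nn=V[:,0]*np.sign(V[2,0]+1e-9);k=np.abs((Q-c)@nn)<.004;Q=Q[k];c=Q.mean(0)
    y=np.cross([0,0,1],nn);y/=np.linalg.norm(y);z=np.cross(nn,y);z*=np.sign(z[2]);
    a_=(Q-c)@y;b_=(Q-c)@z
    top=np.percentile(b_,99);mid=(np.percentile(a_,1)+np.percentile(a_,99))/2
    print("plate",n,len(Q),"normal",nn,"y",y,"topmid(face)",c+y*mid+z*top,"width",np.percentile(a_,99)-np.percentile(a_,1))
# rack
for n,Z,a in(("top",T,(415,490,130,195)),("side",S,(275,328,148,212))):
    Q=pts(Z,*a,.07,.125);Q=Q[(abs(Q[:,0]-.613)<.06)&(abs(Q[:,1]+.333)<.02)];c=np.median(Q,0)
    w,V=np.linalg.eigh(np.cov((Q-c)[:,:2].T));print("dry",n,len(Q),c,"long",V[:,1],"x range",np.percentile(Q[:,0],[1,99]))
    uv=grey(Z,*a);d=Z["P"][uv[:,1],uv[:,0]];uv=uv[(d[:,2]<.02)&(d[:,2]>.004)]
    W=ray(n,uv,.012)[:,:2].astype(np.float32);print("board",cv2.minAreaRect(W),np.percentile(W,[1,99],axis=0))
    Q=Z["P"][a[2]:a[3],a[0]:a[1]].reshape(-1,3);Q=Q[(Q[:,2]>.05)&(Q[:,2]<.066)&(Q[:,1]>-.325)]
    Q=Q[(abs(Q[:,0]-.61)<.07)&(Q[:,1]<-.2)];print("tabs",cv2.minAreaRect(Q[:,:2].astype(np.float32)))
E
python3 m2.py | sed '1,/=====/d'
```

```text
slim top foot [0.626  0.1822] 0.0478 [0.6259 0.1828] [0.0925 0.0947] peg [0.62796151 0.18220062]
slim side foot [0.6253 0.1902] 0.0511 [0.6263 0.1895] [0.0928 0.1011] peg [0.62926083 0.18452944]
stout top foot [ 0.6372 -0.0803] 0.0477 [ 0.6378 -0.0796] [0.0918 0.0952] peg [ 0.63937517 -0.08123272]
stout side foot [ 0.6375 -0.0708] 0.0498 [ 0.6382 -0.0715] [0.0932 0.1007] peg [ 0.64098063 -0.07875572]
bottle T yaw -106.4815740254431 tilt 20.764845563399245 base [0.46644899 0.30980986 0.10023512] end [0.43173402 0.19247554 0.05384002] len 0.13086243525140895 mid [0.4498691  0.2537709  0.07807678]
bottle S yaw -106.28139456244614 tilt 19.819506799171705 base [0.46836914 0.31404832 0.09887941] end [0.43370893 0.19537662 0.05432242] len 0.13141395611343556 mid [0.45188487 0.25760849 0.07768827]
bottle TS yaw -106.36563644064147 tilt 20.23074426487938 base [0.46798705 0.31231503 0.09956576] end [0.43283276 0.19260598 0.05358548] len 0.13296715475404952 mid [0.4514631  0.25604688 0.07795315]
plate T 532 normal [-0.13591258 -0.84825991  0.51184265] y [ 0.98740592 -0.15820727  0.        ] top
[... 344 characters left out ...]
2927 0.6584822 ]
board ((0.6128922700881958, -0.288747638463974), (0.11463406682014465, 0.10033444315195084), 89.83283233642578) [[ 0.56333537 -0.34025661]
 [ 0.66141776 -0.23216848]]
tabs ((0.61440509557724, -0.27940258383750916), (0.09086620807647705, 0.07654133439064026), 89.78971099853516)
dry side 457 [ 0.61447713 -0.33045993  0.09698812] long [-9.99999971e-01  2.41774994e-04] x range [0.57140756 0.65932734]
board ((0.6130584478378296, -0.36784130334854126), (0.30168622732162476, 0.10023709386587143), 89.73197937011719) [[ 0.56354712 -0.51098886]
 [ 0.66083867 -0.21814456]]
tabs ((0.6163713335990906, -0.2757488489151001), (0.07783930003643036, 0.09822092205286026), 0.020220575854182243)
```

Crop 1 confirms the choices: the white bottle has its mouth on the right, the thin peg is at left and the stout one in the middle, the plate leans on the easel, and rack slots are free left of the dry plate. Next I check reach for every pose before moving.

```bash
cat > poses.py <<'E'
from h import *
def R(phi,p):
    f,p=np.radians([phi,p]);z=np.array([np.cos(p)*np.cos(f),np.cos(p)*np.sin(f),-np.sin(p)]);y=np.array([-np.sin(f),np.cos(f),0]);return np.c_[np.cross(y,z),y,z]
flip=np.diag([-1,-1,1.])
def tcp(g,M): return np.array(g)+.019*M[:,2]
YAW,TILT,ALPHA,S_=-106.4,20.,70.,.038
dB=-R(YAW+180,-TILT)[:,2]*0+np.array([np.cos(np.radians(TILT))*np.cos(np.radians(YAW)),np.cos(np.radians(TILT))*np.sin(np.radians(YAW)),-np.sin(np.radians(TILT))])
base=np.array([.4677,.3130,.0985]); gB=base+S_*dB
peg=np.array([.6275,.1832])
nP=np.array([-.137,-.855,.5]);nP/=np.linalg.norm(nP)
yP=np.array([.9875,-.157,0]);yP/=np.linalg.norm(yP);zP=np.cross(nP,yP);zP*=np.sign(zP[2]);nP=np.cross(yP,zP)*np.sign(np.cross(yP,zP)[2])
gP=np.array([.464,-.032,.128])-.003*nP-.022*zP
E
cat > c.py <<'E'
from poses import *
print(gB,dB,gP,nP,zP)
def go(l,M,g):
    q=robot.ik(tcp(g,M),M); print(l,None if q is None else np.round(q,0))
for F in(np.eye(3),flip):
    M=R(YAW,TILT+ALPHA)@F
    go("grasp",M,gB);go("lift",M,gB+[0,0,.2])
    for h in(-60,-30,0,16,30,60):
        M=R(h+180,90+ALPHA)@F; go(f"place {h}",M,[*peg,.016+.125-S_]); go("  pre",M,[*peg,.14+.125-S_])
    y=nP*F[1,1];M=np.c_[np.cross(y,-zP),y,-zP];go("plate",M,gP);go(" up",M,gP+.15*zP)
    y=np.array([0,-F[1,1],0]);z=np.array([0,0,-1.]);M=np.c_[np.cross(y,z),y,z];go("slot",M,[.6131,-.2615,.110]);go(" pre",M,[.6131,-.2615,.25])
E
python3 c.py
```

```text
[0.45761806 0.27874451 0.08550323] [-0.26531418 -0.90146026 -0.34202014] [ 0.46268058 -0.04029892  0.10744795] [-0.13597446 -0.85525337  0.50005151] [0.07851573 0.49384895 0.86599502]
grasp [ 52.  17. -28.   0. -45. 111.]
lift [ 52.   6. -13.   0. -71. 111.]
place -60 [ 53.  42. -38.  63. -75. -80.]
  pre [ 54.  32. -35.  60. -81. -69.]
place -30 None
  pre None
place 0 None
  pre None
place 16 [ -15.   34.  -52. -149.  -67.  -92.]
  pre [ -10.    9.  -42. -137.  -37. -117.]
place 30 [ -17.   31.  -40. -126.  -58. -107.]
  pre [  -9.   10.  -32. -111.  -40. -138.]
place 60 [ -13.   33.  -18.  -90.  -64. -133.]
  pre [ -11.   19.  -15.  -83.  -63. -151.]
plate [ 35.  17. -43.  26. -55.  26.]
 up [ 42.  11. -28.  19. -76.  30.]
slot [ -6.  26. -10.   0. -54.  96.]
 pre [ -6.  20.  -0.   0. -70.  96.]
grasp [ 52.  17. -28.   0. -45. -69.]
lift [ 52.   6. -13.   0. -71. -69.]
place -60 [ 53.  42. -38.  63. -75. 100.]
  pre [ 54.  32. -35.  60. -81. 111.]
place -30 None
  pre None
place 0 None
  pre None
place 16 [ -15.   34.  -52. -149.  -67.   88.]
  pre [ -10.    9.  -42. -137.  -37.   63.]
place 30 [ -17.   31.  -40. -126.  -58.   73.]
  pre [  -9.   10.  -32. -111.  -40.   42.]
place 60 [-13.  33. -18. -90. -64.  47.]
  pre [-11.  19. -15. -83. -63.  29.]
plate [  35.   17.  -43.   26.  -55. -154.]
 up [  42.   11.  -28.   19.  -76. -150.]
slot [ -6.  26. -10.   0. -54. -84.]
 pre [ -6.  20.  -0.   0. -70. -84.]
```

```bash
sed -i 's/ALPHA,S_=-106.4,20.,70.,.038/ALPHA,S_=-106.4,20.,60.,.033/' poses.py
cat >> poses.py <<'E'
def MP(F=1): y=nP*F; return np.c_[np.cross(y,-zP),y,-zP]
def MS(F=1):
    y=np.array([0,-1.*F,0]);z=np.array([0,0,-1.]);return np.c_[np.cross(y,z),y,z]
def st(l): print(l,"t",round(robot.read_t(),2),"pos",np.round(robot.read_position(),4),"w",round(robot.read_grip_width(),3),"f",np.round(robot.read_force(),1),"ff",np.round(robot.read_finger_force(),1))
E
python3 - <<'E'
from poses import *
M=MP(1)
robot.move_gripper(.5)
robot.goto(tcp(gP+.12*zP,M),M);st("above")
robot.servo_line(tcp(gP,M),speed=.12);st("at")
snap("side","s1")
robot.move_gripper(0.0);st("closed")
robot.servo_line(tcp(gP+.17*zP,M),speed=.15);st("up")
MM=MS(1);robot.goto(tcp([.6131,-.2615,.26],MM),MM);st("pre")
snap("side","s2");snap("top","t2")
a=cv2.imread("pics/s1.png")[150:300,240:440];b=cv2.imread("pics/s2.png")[60:260,200:400]
cv2.imwrite("pics/c2.png",np.hstack([cv2.resize(a,(400,300)),cv2.resize(b,(400,400))[50:350]]))
E
```

```text
above t 3.6 pos [0.4707 0.0091 0.1949] w 0.504 f [ 0.3 -0.   0.1] ff 0.0
at t 4.75 pos [ 0.4617 -0.0493  0.0914] w 0.502 f [-0.2 -0.6  0.8] ff 0.0
closed t 5.53 pos [ 0.4607 -0.0512  0.0919] w 0.066 f [ 1.7 -6.3  6.6] ff 30.0
up t 6.81 pos [0.474  0.0337 0.2374] w 0.061 f [ 0.7  0.2 -1.1] ff 30.0
pre t 8.07 pos [ 0.6127 -0.2608  0.2404] w 0.069 f [-0.5  0.2 -0.4] ff 30.0
```

View pics/c2.png

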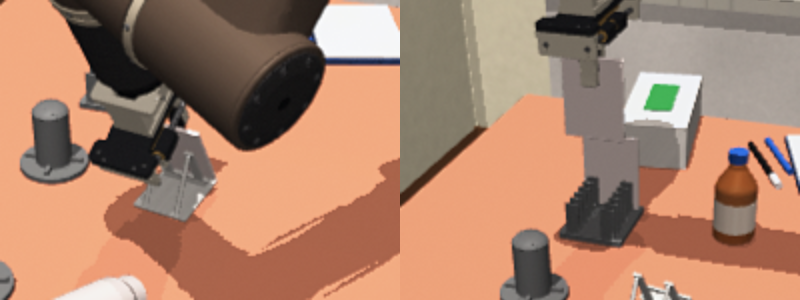

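Left half of the crop: fingers either side of the plate's upper edge on the easel (about 175,135). Right half: the plate hangs upright over the free slots (595,95), in front of the dry plate (612,165). Next I measure the held plate relative to the rack.

Run:
```python
from poses import *
for n in("s2","t2"):
    Z=np.load(f"pics/{n}.npz");P=Z["P"].reshape(-1,3)
    Q=P[(abs(P[:,0]-.613)<.07)&(abs(P[:,1]+.262)<.025)&(P[:,2]>.14)&(P[:,2]<.235)]
    print(n,len(Q),np.median(Q,0).round(4),"x",np.percentile(Q[:,0],[2,98]).round(4),"z",np.percentile(Q[:,2],[1,99]).round(4))
    if len(Q)>30:
        c=Q.mean(0)
        for _ in range(3):
            w,V=np.linalg.eigh(np.cov((Q-c).T));k=abs((Q-c)@V[:,0])<.004;Q=Q[k];c=Q.mean(0)
        print(c,V[:,0],np.sqrt(w), "x",np.percentile(Q[:,0],[1,99]))
    D=P[(abs(P[:,0]-.613)<.06)&(abs(P[:,1]+.333)<.015)&(P[:,2]>.07)&(P[:,2]<.125)]
    print("dry",len(D),np.median(D,0))
```

```text
s2 762 [ 0.612  -0.2576  0.1977] x [0.57   0.6557] z [0.1597 0.234 ]
[ 0.61294291 -0.25756347  0.19748947] [3.58531847e-03 9.99993495e-01 3.93536836e-04] [0.00184726 0.02190197 0.02586074] x [0.56946673 0.65719682]
dry 441 [ 0.61321694 -0.33044664  0.09744076]
t2 180 [ 0.5884 -0.2595  0.1938] x [0.5671 0.6364] z [0.1604 0.2345]
[ 0.59158155 -0.25953499  0.19474406] [-0.00798324  0.99995539 -0.00504924] [0.00073366 0.0154818  0.02407633] x [0.56657203 0.64374287]
dry 200 [ 0.60720287 -0.33284344  0.09637948]
```

Run:
```python
from poses import *
p=np.array([.6131,-.2619,0]);go=lambda z,s:robot.servo_line(p+[0,0,z],speed=s)
f0=robot.read_force()[2]
go(.15,.12);st("a");go(.104,.06);st("b")
z=.104
while z>.084:
    z-=.002;go(z,.03);f=robot.read_force()[2]-f0
    if abs(f)>6: break
st("down");print(z,robot.read_t())
snap("side","s3")
robot.move_gripper(.35);st("open")
P=np.load("pics/s3.npz")["P"].reshape(-1,3);Q=P[(abs(P[:,0]-.613)<.07)&(abs(P[:,1]+.26)<.02)&(P[:,2]>.07)&(P[:,2]<.16)];print(np.median(Q,0),np.percentile(Q[:,0],[2,98]),np.percentile(Q[:,2],99))
cv2.imwrite("pics/c3.png",cv2.resize(cv2.imread("pics/s3.png")[100:230,230:380],(450,390)))
```

```text
a t 9.08 pos [ 0.6137 -0.262   0.1509] w 0.069 f [ 0.4 -0.2 -0.4] ff 30.0
b t 10.0 pos [ 0.6134 -0.262   0.1043] w 0.067 f [-0.2  0.6 -0.3] ff 30.0
down t 11.5 pos [ 0.6134 -0.2621  0.0935] w 0.067 f [-2.5  1.6  7.9] ff 30.0
0.09199999999999998 11.5
open t 12.21 pos [ 0.6131 -0.2619  0.0919] w 0.353 f [-0.5 -0.6  0.3] ff 0.0
[ 0.60313831 -0.25843219  0.09923608] [0.56964481 0.65592153] 0.1341075677922715
```

View pics/c3.png

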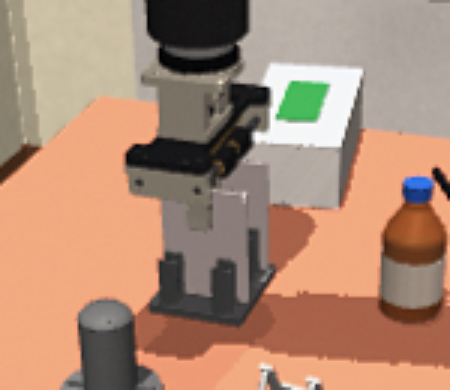

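The plate stands in the slot with its top at 134 mm (crop: plate in the tabs at about 205,240, dry plate behind). Contact came at the expected height. Now the bottle.

Run:
```python
from poses import *
robot.servo_line([.6131,-.2619,.24],speed=.15)
robot.move_gripper(1.0)
M=R(YAW,TILT+ALPHA)@flip
robot.goto(tcp(gB+[0,0,.16],M),M);st("above")
robot.servo_line(tcp(gB,M),speed=.12);st("at")
snap("side","s4")
robot.move_gripper(0.0);st("closed")
for F in(np.eye(3),flip):
  for h in(-75,-60,-45,0,15,30,45,60):
    m=R(h+180,90+ALPHA)@F; a=[robot.ik(tcp([*peg,.016+.125-S_+d],m),m) for d in(0,.13)]
    print(F[0,0],h,[None if q is None else np.round(q).astype(int).tolist() for q in a])
print(np.round(robot.read_qpos()))
cv2.imwrite("pics/c4.png",cv2.resize(cv2.imread("pics/s4.png")[200:370,180:380],(600,510)))
```

```text
above t 16.9 pos [0.4582 0.2798 0.2285] w 0.996 f [-0.6 -0.2  0.9] ff 0.0
at t 18.38 pos [0.4584 0.2804 0.0691] w 1.002 f [ 0.9 -0.4  0.1] ff 0.0
closed t 19.06 pos [0.4578 0.2801 0.0685] w 0.64 f [-2.3  0.3  2.1] ff 30.0
1.0 -75 [[52, 41, -24, 45, -77, -70], [52, 33, -19, 44, -86, -61]]
1.0 -60 [[52, 36, -37, 60, -67, -73], [53, 27, -32, 55, -75, -61]]
1.0 -45 [[47, 31, -50, 83, -61, -79], [51, 20, -45, 71, -65, -63]]
1.0 0 [None, None]
1.0 15 [[-10, 22, -45, -145, -40, -105], None]
1.0 30 [[-8, 20, -32, -114, -36, -130], None]
1.0 45 [[-7, 22, -24, -94, -43, -143], [2, 8, -20, -75, -38, -173]]
1.0 60 [[-6, 26, -16, -80, -54, -147], [-3, 13, -13, -70, -55, -168]]
-1.0 -75 [[52, 41, -24, 45, -77, 110], [52, 33, -19, 44, -86, 119]]
-1.0 -60 [[52, 36, -37, 60, -67, 107], [53, 27, -32, 55, -75, 119]]
-1.0 -45 [[47, 31, -50, 83, -61, 101], [51, 20, -45, 71, -65, 117]]
-1.0 0 [None, None]
-1.0 15 [[-10, 22, -45, -145, -40, 75], None]
-1.0 30 [[-8, 20, -32, -114, -36, 50], [11, 3, -25, -78, -17, -3]]
-1.0 45 [[-7, 22, -24, -94, -43, 37], [2, 8, -20, -75, -38, 7]]
-1.0 60 [[-6, 26, -16, -80, -54, 33], [-3, 13, -13, -70, -55, 12]]
[ 55.  21. -24.   4. -55. -74.]
```

View pics/c4.png

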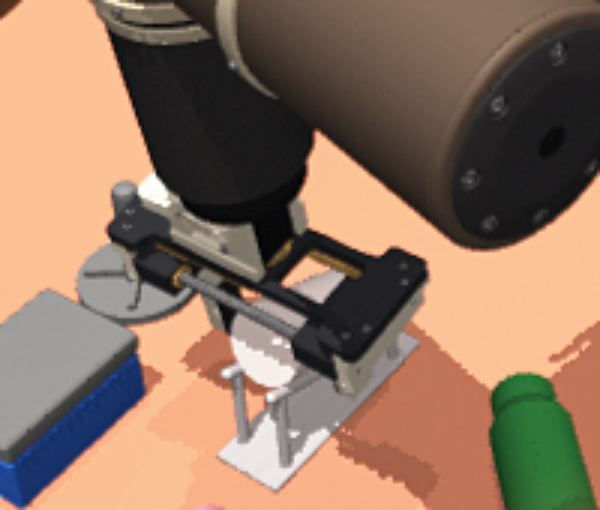

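Bottle gripped at 56 mm width; the crop shows the fingers on its sides near the base (265,350), clear of the wires and the tip box. Lift and turn it over above the slim peg, then check.

Run:
```python
from poses import *
M=R(YAW,TILT+ALPHA)@flip
robot.servo_line(tcp(gB+[0,0,.2],M),speed=.15);st("up")
m=R(60+180,90+ALPHA)@flip
for d in(.16,.13):
    q=robot.ik(tcp([*peg,.016+.125-S_+d],m),m)
    if q is not None: break
print(d,np.round(q)); robot.movej(q);st("pre")
snap("side","s5");snap("top","t5")
a=cv2.imread("pics/s5.png")[120:340,150:350];b=cv2.imread("pics/t5.png")[80:300,200:400]
cv2.imwrite("pics/c5.png",np.hstack([cv2.resize(a,(400,440)),cv2.resize(b,(400,440))]))
```

```text
up t 20.54 pos [0.4577 0.2798 0.2676] w 0.644 f [ 0.1 -0.8 -1.4] ff 30.0
0.16 [ -2.  11. -12. -68. -55.   8.]
pre t 21.8 pos [0.6351 0.1978 0.2579] w 0.64 f [ 0.5  1.1 -0.6] ff 30.0
```

View pics/c5.png

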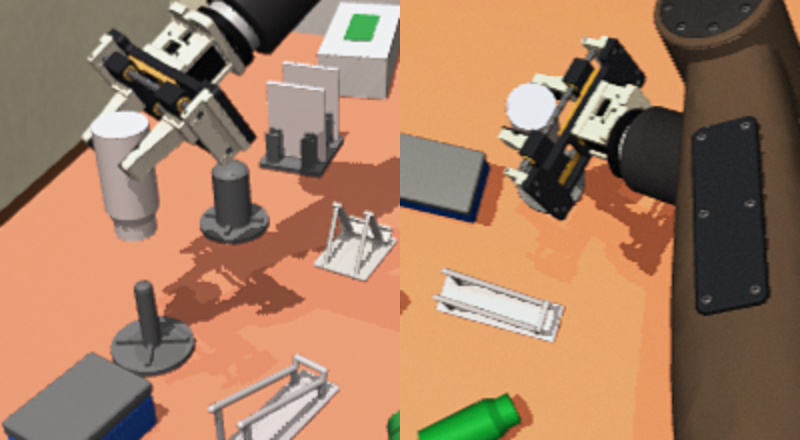

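Crop 5: the bottle is held mouth down (side 127,175; base disc in the top view at 531,106), above and beyond the slim peg (148,315). Both plates stand in the rack. Now I measure the held bottle's axis and mouth.

```bash
cat > mb.py <<'E'
from poses import *
from scipy.optimize import least_squares
import sys
def meas(tag,c0,z0,z1,zend):
    Z=np.load(f"pics/{tag}.npz");P=Z["P"].reshape(-1,3);c=Z["p"].reshape(-1,3).astype(int)
    k=(np.hypot(*(P[:,:2]-c0).T)<.045)&(np.ptp(c,1)<40)&(c.min(1)>90)
    B=P[k&(P[:,2]>z0)&(P[:,2]<z1)]
    def f(q):
        d=np.array([q[2],q[3],1.]);d/=np.linalg.norm(d);return np.linalg.norm(np.cross(B-[q[0],q[1],zend],d),axis=1)-.028
    q=least_squares(f,[*c0,0,0],loss="soft_l1",f_scale=.001).x
    N=P[k];zz=N[:,2]
    print(tag,len(B),"axis at z",zend,q[:2].round(4),"tilt deg",np.degrees(q[2:]).round(2),"z range",np.percentile(zz,[1,99]).round(4))
E
python3 - <<'E'
from mb import *
# mouth expected at z .176, shoulder .195-.207, body .207-.301
meas("s5",peg,.210,.245,.176); meas("s5",peg,.210,.290,.176); meas("t5",peg,.21,.29,.176)
for t in("s5","t5"):
    Z=np.load(f"pics/{t}.npz");P=Z["P"].reshape(-1,3);k=(np.hypot(*(P[:,:2]-peg).T)<.05)
    Q=P[k&(P[:,2]>.292)&(P[:,2]<.315)];print(t,"base",len(Q),np.median(Q,0),"circle",cv2.minEnclosingCircle(Q[:,:2].astype(np.float32)) if len(Q) else 0)
    Q=P[k&(P[:,2]>.14)&(P[:,2]<.2)];print("neck",len(Q),np.percentile(Q,[1,50,99],axis=0).round(4).tolist())
    Q=P[k&(P[:,2]>.035)&(P[:,2]<.085)]
    q=least_squares(lambda q:np.hypot(*(Q[:,:2]-q).T)-.011,peg,loss="soft_l1",f_scale=.001).x if len(Q)>5 else 0;print("peg",len(Q),q)
E
```

```text
s5 359 axis at z 0.176 [0.628  0.1826] tilt deg [-1.17 -0.25] z range [0.0071 0.3244]
s5 962 axis at z 0.176 [0.6287 0.1826] tilt deg [-2.09 -0.09] z range [0.0071 0.3244]
t5 222 axis at z 0.176 [ 1.7035 -2.6033] tilt deg [-702.16 1821.94] z range [0.0072 0.3277]
s5 base 107 [0.63680103 0.14340796 0.29675179] circle ((0.6177022457122803, 0.168736070394516), 0.043905697762966156)
neck 261 [[0.5994, 0.1764, 0.167], [0.6144, 0.2017, 0.1819], [0.6417, 0.2106, 0.1997]]
peg 173 [0.62916067 0.18457948]
t5 base 225 [0.62689788 0.18125001 0.29349197] circle ((0.6248446106910706, 0.16964896023273468), 0.036936935037374496)Traceback (most recent call last):
  File "<stdin>", line 7, in <module>
    return _quantile_unchecked(
        a, q, axis, out, overwrite_input, method, keepdims, weights)
    return _ureduce(a,
                    func=_quantile_ureduce_func,
    ...<5 lines>...
                    overwrite_input=overwrite_input,
                    method=method)
    r = func(a, **kwargs)
    result = _quantile(arr,
                       quantiles=q,
    ...<2 lines>...
                       out=out,
                       weights=wgt)
    slices_having_nans = np.isnan(arr[-1, ...])
                                  ~~~^^^^^^^^^
IndexError: index -1 is out of bounds for axis 0 with size 0
```

Run:
```python
from poses import *
m=R(240,90+ALPHA)@flip
p=tcp([*peg,.016+.125-S_],m)+[.001,.0018,0]
go=lambda d,s:robot.servo_line(p+[0,0,d],m,speed=s)
go(.16,.02);robot.dwell(.2);f0=np.array(robot.read_force());print(f0)
go(.06,.10);st("a");go(.018,.06);st("b")
d=.018
while d>-.012:
    d-=.002;go(d,.03);f=np.array(robot.read_force())-f0
    if np.linalg.norm(f)>7: break
print(d,f);st("down")
snap("side","s6");snap("top","t6")
a=cv2.imread("pics/s6.png")[170:340,150:350];b=cv2.imread("pics/t6.png")[100:270,200:400]
cv2.imwrite("pics/c6.png",np.hstack([cv2.resize(a,(400,340)),cv2.resize(b,(400,340))]))
from mb import meas
meas("s6",peg,.050,.085,.016)
```

```text
[-0.18637355 -0.05550457 -1.10936329]
a t 23.5 pos [0.6371 0.1992 0.1592] w 0.636 f [-0.5  0.5 -0.3] ff 30.0
b t 24.35 pos [0.6369 0.1992 0.1167] w 0.637 f [ 0.6  0.4 -1. ] ff 30.0
0.006 [-1.5723445  -0.57396872 12.52755923]
down t 25.85 pos [0.6376 0.2003 0.1072] w 0.635 f [-1.8 -0.6 11.4] ff 30.0
s6 289 axis at z 0.016 [0.6294 0.1841] tilt deg [-0.14  0.46] z range [0.007  0.1735]
```

View pics/c6.png

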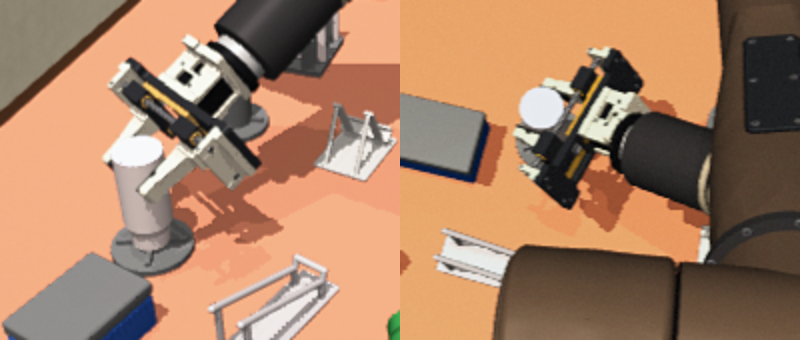

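Crop 6: the bottle's rim stands on the foot of the slim stand (150,240). Contact force came at the expected height, the axis is within about 1 mm and upright. Release and back out along the tool axis.

Run:
```python
from poses import *
from mb import meas
robot.move_gripper(1.0);st("open")
m=np.array(robot.read_tcp_rot());p=np.array(robot.read_position())
robot.servo_line(p-.14*m[:,2],speed=.12)
robot.servo_line(np.array(robot.read_position())+[0,0,.08],speed=.15);robot.dwell(.5);st("away")
snap("side","s7");snap("top","t7")
meas("s7",peg,.050,.130,.016)
a=cv2.imread("pics/s7.png")[130:330,170:370];b=cv2.imread("pics/t7.png")[110:260,200:500]
cv2.imwrite("pics/c7.png",np.hstack([cv2.resize(a,(400,400)),cv2.copyMakeBorder(cv2.resize(b,(400,200)),0,200,0,0,0)]))
P=np.load("pics/s7.npz")["P"].reshape(-1,3)
Q=P[(np.hypot(*(P[:,:2]-peg).T)<.03)&(P[:,2]>.12)&(P[:,2]<.16)];print("base z",np.percentile(Q[:,2],[50,95]))
Q=P[(abs(P[:,0]-.613)<.07)&(abs(P[:,1]+.26)<.02)&(P[:,2]>.07)&(P[:,2]<.16)];print("plate",np.median(Q,0),np.percentile(Q[:,0],[2,98]),np.percentile(Q[:,2],99))
```

```text
open t 26.7 pos [0.6367 0.1992 0.1044] w 1.002 f [ 0.  -0.1 -0.4] ff 0.0
away t 29.2 pos [0.5761 0.0946 0.2536] w 1.001 f [ 0.4  0.6 -0.4] ff 0.0
s7 677 axis at z 0.016 [0.6292 0.1843] tilt deg [-0.    0.23] z range [0.0069 0.1417]
base z [0.13940448 0.14155861]
plate [ 0.62074662 -0.25825921  0.07512753] [0.56983594 0.65477366] 0.12967186743042813
```

View pics/c7.png

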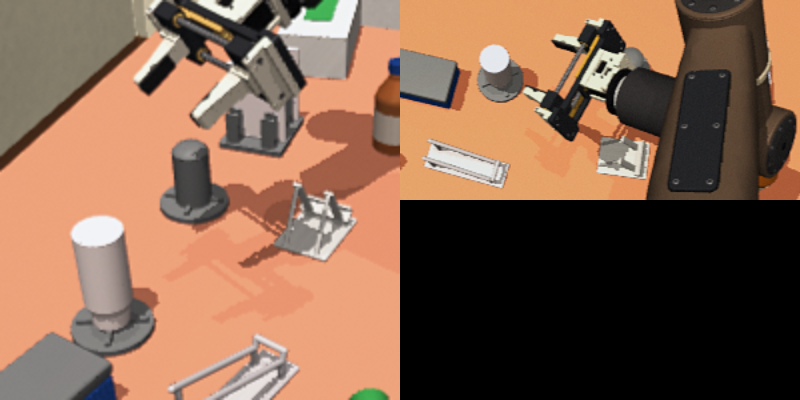

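Crop 7: the bottle stands alone, mouth down on the slim peg (105,280), with its base at 141 mm and 0.2° of tilt. The plate is in the rack (262,120) and the gripper is clear of everything.

```bash
python3 -c "
from rig import robot
print(robot.job_done(), robot.read_t())"
```

```text
the job is handed in; nothing more can be done
the job is handed in; nothing more can be done
```

The job is handed in at about 29 s: the bottle stands mouth down on the slim peg, the plate is on edge in the free slot at x = 27 mm, both were lowered into place and released, and no verdict came back.

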